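# Feed a parts tray through a spring gate

### The arm

A 7-joint arm with a two-finger parallel gripper is mounted at the origin on the work surface; the furniture and walls round the work are solid. World frame = base frame: x ahead of the robot, y to its left, z up, the work surface at z = 0. Lengths are in m, angles in rad, forces in N, time in s.
With the tool pointing down it reaches from about 0.4 to 0.85 m from the base axis. Payload 4.5 kg.
Tool frame: the origin (TCP) lies on the centre line of the jaws, within the pads' length; the fingertips stand 14 mm ahead of it and the grasp point (between the pads) lies 5 mm behind it (r.tcp_to_tips is the z of the fingertips in the tool frame, in m); z points along the fingers, y is the direction in which the jaws open and shut (so a half turn about z gives the same grasp; the last joint's range is limited). The gripper opens to 88 mm and grips with 3 to 60 N. Pads are 18 mm wide; open, the fingers measure 123 mm over their backs; the gripper's body (75 mm by 187 mm) begins 45 mm behind the grasp point.
Start: joints at [1.191, 0.689, -0.195, 1.565, 0.157, 0.902, -0.215], TCP at [0.251, -0.572, 0.253] pointing down, gripper open.
Joint ranges: [-3.01, 3.01], [-0.46, 2.08], [-1.47, 1.51], [0.13, 2.56], [-1, 4.14], [0.04, 2.09], [-2.66, 2.66]. Speed limits (rad/s): [2.57, 2.57, 3.14, 3.14, 3.14, 3.14, 3.14].

### API

Orientations are given as a unit quaternion [x, y, z, w].
In Python, from plant import r, viewer gives the robot as it stands.
- The arm moves only by the shell command python3 -m inch 'ROWS' [FORCE]. ROWS is JSON, a list of rows, each a list of 3 entries, a list of its own where there are three numbers: the closure, from 0 (fully open) to 1 (shut), then the shift along the tool's x, y, z in cm, then the turn about the tool's z in degrees. In form: [[fingers, [x, y, z], yaw], ...]. A call has 1 to 20 rows; each row is the pose to reach, as a shift and turn from the pose commanded when the call began, along the tool's axes at that moment; what a row does not reach only later rows make up. A row lasts 1/10 s, in which the tool goes at most 50 mm and 8.59 degrees, less where a joint would pass 70% of its speed; a pose out of reach is approached as far as the arm can. A call with a gripper value outside its range is refused whole. The fingers move at their own pace and stop on an object; FORCE is the grip in N (left out, the last holds). Time passes only in rows, so rows that repeat a pose let the fingers close. It gives the time, the measured TCP pose, the force and the opening at its end, in the units of the state.
- r.get_state(): the state, without advancing time (a new reading comes with each control period).
- viewer.snapshot(name): name is "scene" or "top"; returns the picture (400x640x3 uint8, red, green, blue); there is no depth.
- viewer.camera_params(name): a dict with "intrinsics" (3x3 intrinsics, pixels), "world_to_cam" (4x4, takes a point from world to camera coordinates). Camera axes: x right, y up, looking along -z (the intrinsics and any distortion apply to the point x, -y, -z); pixel columns grow to the right and rows downward; lengths in m; the calibration is good to about 2 mm. A picture is of the moment at which its call begins. camera_params takes no time and is no camera call.
- r.finish_job(): hands the job in, once; it reports no verdict.
Trained networks look in the newest picture that a camera, given by its name, has taken for a name from the list of things; names that differ only in an ending like _2 or _b are one class to them, and where a whole thing is asked for, a point or a joint stands for the part that bears it (a point fixed in the world has none). Each returns a list of dicts, best first, with "p" (0 to 1); they miss things now and then, are a little off and sometimes report something else, mostly with a low value. They report only what shows in the picture. A call takes as long as a camera call.
- viewer.outline_of(camera, name): "pixels" (400x640 bool, what is visible of it) and "bbox" ([left, top, width, height] in pixels, round what is visible of it).
The state is a dict: "clock": time; "q": joint angles; "qd": joint speeds; "joint_torque": joint torques, N m; "tool_pos": TCP position; "eef_rot": TCP orientation; "contact_force": force on the tool from outside, world axes, zero at the start; "moment": the same for the moment, N m; "opening": opening from 0.0 (shut) to 1.0 (fully open).
Only numpy, scipy, OpenCV 4.12 (cv2) and the standard library are available. Lean on these libraries where they do the work, as an engineer would, in place of code of your own. Each camera call takes 0.05 s, during which the arm holds its last target.

### The job

Press the long wooden bar beside the chute down with one fingertip to swing the gate up, and keep it held down while another finger pushes the tray of bridge blanks by its upright push plate along the chute, under the open gate, until the tray is fully home against the end stop. Then let go of the bar so that the gate drops shut behind the tray's box, and leave everything alone. Only push and press: do not lift or tip the tray or spill its blanks, do not let the gate touch the tray, and do not disturb the other things on the bench.

Things in the scene. Friction and masses are not known exactly. Their poses are not given: they have to be found in the camera images.
- chute: Fixed plywood chute, open on top. Origin: on the bench, on the centreline, in the gate's plane. +x = feed direction (about from the robot's left to its right), +y away from the robot, z up; other entries use this frame. x -280 to +155 mm. Floor z=6, inside width 62 (y -31 to 31), walls 8 thick, tops z=31.
- stop_face (a point): End stop of the chute: this point is the middle of the face that the tray's box meets, at chute x=+135 mm, z=30 mm; the stop's top is at z=46 mm.
- shaft (a point): Point on the axis of the gate's steel shaft at the gate, chute x=0, y=-41, z=52 mm. The shaft, 10 mm thick, runs along the chute from x=-290 to +22 mm above the near wall, in two posts 12 mm thick at x=-262 and +14 mm whose heads reach z=62 mm.
- gate (a joint): Steel gate's angle about the shaft (rad): 0 shut, 0.9 fully open (stop); a spring shuts it. Shut, its boom crosses the chute at x=0 and its plate (y -2 to 28 mm, down to z=20 mm) blocks the tray's box but clears the tongue. Pressing the press bar down swings the boom's far end up, to z=125 mm at most. From 0.5 rad the plate clears the box.
- press_bar (a point): Mid-length of the press bar, on its axis: round pale wooden bar, 16 mm thick, part of the gate, on the robot's side, parallel to the chute, x -290 to -28 mm. At gate angle a its axis is at y=-41-42cos(0.25-a), z=52+42sin(0.25-a) mm: top z=70 shut, 42 at 0.7 rad, 34 at 0.9. Takes 3 to 6 N down, anywhere along it; a fingertip can slide along it at one height.
- tray: Loose dark wooden tray in the chute, 0.35 kg. Origin: under the centre of its box; +x = feed direction. Open box 100x57x30 mm, three pockets; behind it a tongue 8 mm high, 40 wide, then at x -143 to -153 mm an upright push plate 50 wide, 62 high. Starts with origin at chute x -110 to -75 mm; home it is at +85 mm, the shut gate then over the tongue between box and push plate.
- push_plate (a point): Middle of the rear face of the tray's push plate, 153 mm behind the tray's origin, 45 mm above its underside (51 mm above the bench). The plate's top is 68 mm above the bench. With the tray home this face is at chute x=-68 mm.
- blank_0: Loose bridge blank, a small pale wooden block 14x36x10 mm, lying in the rear pocket of the tray; stays there. Origin: centre of its underside.
- blank_1: Loose bridge blank, a small pale wooden block 14x36x10 mm, lying in the middle pocket of the tray; stays there. Origin: centre of its underside.
- blank_2: Loose bridge blank, a small pale wooden block 14x36x10 mm, lying in the front pocket of the tray; stays there. Origin: centre of its underside.
- sanding_block: Bystander, not to be disturbed: cork sanding block, 42x78x26 mm. Origin: centre of its underside.
- offcut_3: Bystander, not to be disturbed: pale wood offcut, 30x34x22 mm. Origin: centre of its underside.
- rosin_block: Bystander, not to be disturbed: rosin cake in a card tray, 36x52x22 mm. Origin: centre of its underside.
- glue_jar: Bystander, not to be disturbed: glass glue jar with tin lid, 67 across, 90 tall mm. Origin: centre of its underside.
- hex_soundbox: Bystander, not to be disturbed: dark six-sided wooden sound box, 120x91x80 mm. Origin: centre of its underside.

How it is judged:
By the outcome, as a careful person would: the job done as asked, in the order asked, and still so for the second after the job is handed in, with the robot touching nothing.
It also fails if it takes over 48 s, if anything falls off the work surface, if the arm or the gripper's body presses on something with over 40 N, if the wrist force passes 120 N, or if a joint passes its speed limit or range.

## Working session

There is one attempt and no reset: what is moved stays moved. The work goes in short steps, Python scripts to look and compute and a shell command to move; the robot and the scene stay as the last step left them, time stands still between calls to the robot, and variables do not carry over. Pictures are saved under pics/ and viewed, and the job is handed in when it is done.

```bash
ls; mkdir -p pics; python3 - <<'E'
from plant import r, viewer
import cv2, numpy as np
s=r.get_state(); print(s)
for n in ("scene","top"):
    im=viewer.snapshot(n); cv2.imwrite(f"pics/{n}0.png",im[:,:,::-1])
    p=viewer.camera_params(n); print(n,p)
E
```

```text
pics
{'clock': 0.0, 'q': array([ 1.19078814,  0.6899915 , -0.19451047,  1.56636326,  0.15730917,
        0.9025048 , -0.21508794]), 'qd': array([ 0.00149095, -0.00109258, -0.00047759,  0.00012187, -0.0022876 ,
        0.0006569 , -0.0002232 ]), 'joint_torque': array([ 3.15486568e-04, -5.27562189e+01, -1.26658145e+00, -1.53428864e+01,
       -5.25982899e-02,  6.58830293e-03,  2.05284255e-04]), 'tool_pos': array([ 0.25101345, -0.57170033,  0.25190012]), 'eef_rot': array([ 9.78660711e-01,  2.05480743e-01, -2.63585990e-04, -8.99225286e-04]), 'contact_force': array([-0.42568687,  0.34081886,  1.00650278]), 'moment': array([0.01485788, 0.0196932 , 0.05815427]), 'opening': 1.0021607566261164}
scene {'intrinsics': array([[446.25745188,   0.        , 314.79391448],
       [  0.        , 446.25745188, 203.55824168],
       [  0.        ,   0.        ,   1.        ]]), 'world_to_cam': array([[-0.88455476, -0.46639109, -0.0064987 ,  0.45887514],
       [ 0.35097445, -0.67470356,  0.6493012 , -0.27041226],
       [-0.30721298,  0.57206159,  0.7605036 , -0.92724247],
       [ 0.        ,  0.        ,  0.        ,  1.        ]])}
top {'intrinsics': array([[460.04568375,   0.        , 323.30426995],
       [  0.        , 460.04568375, 197.16460629],
       [  0.        ,   0.        ,   1.        ]]), 'world_to_cam': array([[-3.08189670e-02, -9.99518617e-01, -3.56720814e-03,
        -2.41147093e-02],
       [ 9.94051607e-01, -3.10229876e-02,  1.04398168e-01,
        -5.56172414e-01],
       [-1.04458578e-01, -3.28545276e-04,  9.94529184e-01,
        -1.13718561e+00],
       [ 0.00000000e+00,  0.00000000e+00,  0.00000000e+00,
         1.00000000e+00]])}
```

View pics/scene0.png

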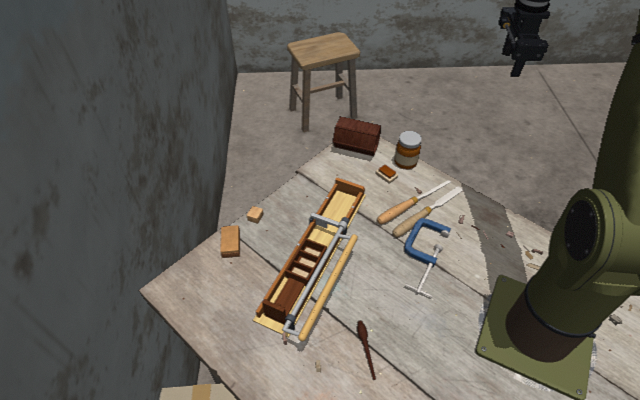

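View pics/top0.png

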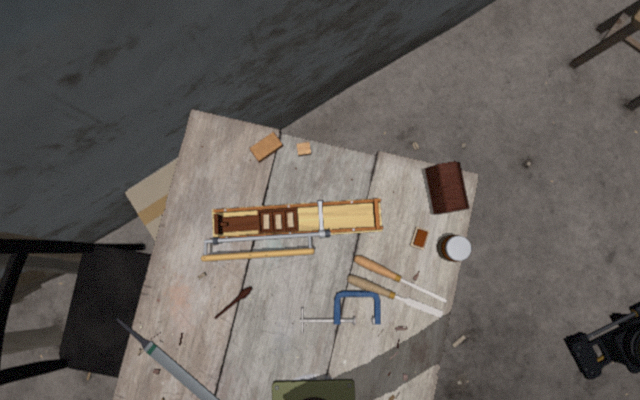

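```bash
python3 - <<'E'
import cv2, numpy as np
a=cv2.imread("pics/top0.png")[180:280,195:395]; cv2.imwrite("pics/topc.png",cv2.resize(a,None,fx=4,fy=4,interpolation=cv2.INTER_CUBIC))
a=cv2.imread("pics/scene0.png")[170:350,235:375]; cv2.imwrite("pics/scenec.png",cv2.resize(a,(467,600),interpolation=cv2.INTER_CUBIC))
from plant import r, viewer
for c in("top","scene"):
  for n in ("chute","gate","tray","sanding_block","offcut_3","rosin_block","glue_jar","hex_soundbox"):
    o=viewer.outline_of(c,n)
    for d in o[:2]:
        ys,xs=np.nonzero(d["pixels"]); 
        rect=cv2.minAreaRect(np.c_[xs,ys].astype(np.float32))
        print(c,n,round(d["p"],2),d["bbox"],np.round(rect[0],1),np.round(rect[1],1),round(rect[2],1))
        np.save(f"pics/{c}_{n}.npy",o[0]["pixels"])
E
```

```text
top chute 0.55 [200.1, 199.5, 186.0, 62.7] [290.6 229.1] [ 54.5 184.3] 84.6
top gate 0.8 [198.7, 201.7, 129.1, 60.7] [265.2 244.7] [ 46.  132.6] 71.1
top gate 0.48 [202.0, 195.8, 179.4, 68.8] [290.6 229. ] [ 54.9 184.1] 84.8
top tray 0.94 [212.4, 206.6, 86.2, 28.3] [255.5 221.3] [24.  83.7] 88.0
top sanding_block 0.63 [249.2, 130.7, 36.2, 32.3] [265.7 147.1] [18.7 29.7] 55.0
top offcut_3 0.72 [297.9, 143.3, 14.9, 14.3] [303.5 149.1] [12.8 12.8] 80.5
top rosin_block 0.7 [409.4, 226.7, 21.8, 21.7] [419.3 238.1] [16.4 21.5] 18.4
top rosin_block 0.3 [213.2, 209.1, 88.2, 28.0] [255.9 221.2] [24.  84.3] 88.7
top glue_jar 0.92 [439.3, 235.2, 31.0, 25.1] [454. 248.] [26. 34.] 90.0
top glue_jar 0.27 [247.3, 131.8, 37.9, 35.0] [265.8 147.3] [18.6 30.5] 56.3
top hex_soundbox 0.86 [422.7, 161.6, 48.9, 53.3] [447. 188.] [50.6 36.7] 79.0
scene chute 0.58 [255.0, 174.9, 107.8, 163.0] [317.5 258.5] [ 55.6 170.1] 29.3
scene gate 0.57 [282.4, 213.8, 70.2, 125.4] [320.  279.9] [ 50.  126.3] 14.3
scene tray 0.8 [261.8, 242.5, 66.9, 79.6] [292.2 279. ] [29.7 90. ] 29.9
scene offcut_3 0.59 [247.2, 205.0, 17.9, 17.7] [254.1 214.3] [14.8 16.5] 26.6
scene offcut_3 0.16 [252.6, 176.7, 115.0, 165.3] [315.7 257.2] [ 57.7 170.8] 27.3
scene rosin_block 0.76 [377.1, 165.0, 21.1, 20.8] [385.8 173.8] [19.1 14.1] 45.0
scene rosin_block 0.33 [255.5, 179.0, 110.1, 162.0] [314.5 257.5] [ 57.7 167.9] 26.9
scene glue_jar 0.75 [396.9, 129.4, 25.4, 38.7] [407.3 149.3] [24.  37.8] 14.0
scene hex_soundbox 0.86 [330.7, 116.1, 51.1, 39.7] [355.9 135.7] [46.1 31.8] 12.8
```

View pics/topc.png

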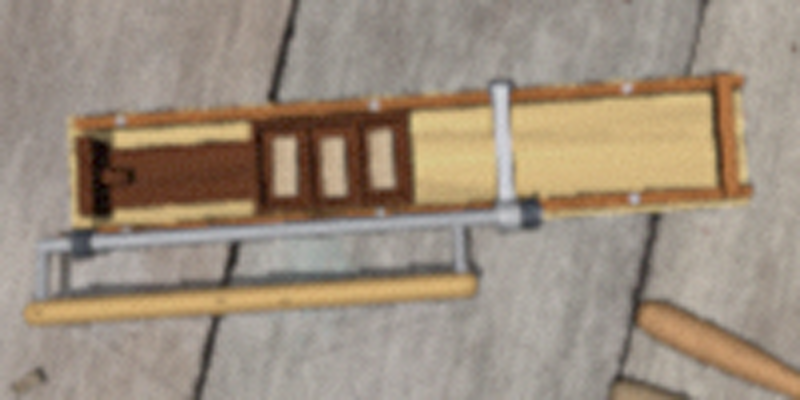

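View pics/scenec.png

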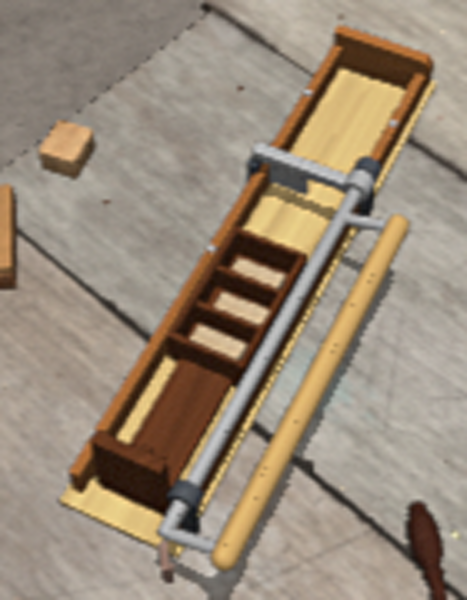

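```bash
cat > h.py <<'E'
import numpy as np, cv2
from scipy.optimize import least_squares
from plant import r, viewer
def proj(c,P):
    p=viewer.camera_params(c); P=np.atleast_2d(P)
    X=P@p["world_to_cam"][:3,:3].T+p["world_to_cam"][:3,3]
    X=X*[1,-1,-1]; u=X@np.array(p["intrinsics"]).T
    return u[:,:2]/u[:,2:]
def w(pose,pts):
    pts=np.atleast_2d(pts)/1000.; x,y,t=pose
    # chute +x at world angle t
    c,s=np.cos(t),np.sin(t)
    return np.c_[x+c*pts[:,0]-s*pts[:,1], y+s*pts[:,0]+c*pts[:,1], pts[:,2]]
E
cat > fit.py <<'E'
from h import *
T=lambda u,v:(195+u/4-.375,180+v/4-.375)
S=lambda u,v:(235+u/3.335-.35,170+v/3.335-.35)
K=[("top",(-290,-81.7,62.4),T(26,315)),("top",(-28,-81.7,62.4),T(477,285)),
("top",(-290,-41,52),T(38,246)),("top",(22,-41,52),T(541,213)),
("top",(135,0,46),T(722,136)),
("scene",(-290,-81.7,62.4),S(226,556)),("scene",(-28,-81.7,62.4),S(398,225)),]
def f(p):
    return np.concatenate([(proj(c,w(p,P))[0]-np.array(q)) for c,P,q in K])
so=least_squares(f,[.5,0,-1.6],loss="soft_l1"); print(so.x,np.degrees(so.x[2])); print(f(so.x).reshape(-1,2).round(1))
np.save("pose.npy",so.x)
for n,cr in(("top",(180,280,195,395,4)),("scene",(170,350,235,375,3.33))):
    im=cv2.imread(f"pics/{n}0.png")
    a,b,c,d,k=cr; im=cv2.resize(im[a:b,c:d],None,fx=k,fy=k,interpolation=cv2.INTER_CUBIC)
    def L(P,col):
        q=((proj(n,w(so.x,P))+.5-[c,a])*k).astype(int); cv2.polylines(im,[q.reshape(-1,1,2)],False,col,1)
    L([(-280,31,31),(135,31,31),(135,-31,31),(-280,-31,31)],(0,255,0))
    L([(-280,39,31),(155,39,31),(155,-39,31),(-280,-39,31)],(0,255,0))
    L([(-290,-81.7,62.4),(-28,-81.7,62.4)],(255,0,0)); L([(-290,-41,52),(22,-41,52)],(0,0,255))
    for X in (-110,-92.5,-75): L([(X-153,-25,68),(X-153,25,68)],(255,255,0))
    L([(135,-31,46),(135,31,46)],(255,0,255))
    cv2.imwrite(f"pics/{n}fit.png",im)
E
python3 fit.py
```

```text
[ 0.50386818 -0.03311608 -1.53510133] -87.95482747270295
[[ 2.6 -0.3]
 [-2.6  0. ]
 [ 0.   0.2]
 [ 0.7  0. ]
 [-0.4 -0.2]
 [-0.2  0.1]
 [ 0.3  0.2]]
```

View pics/topfit.png

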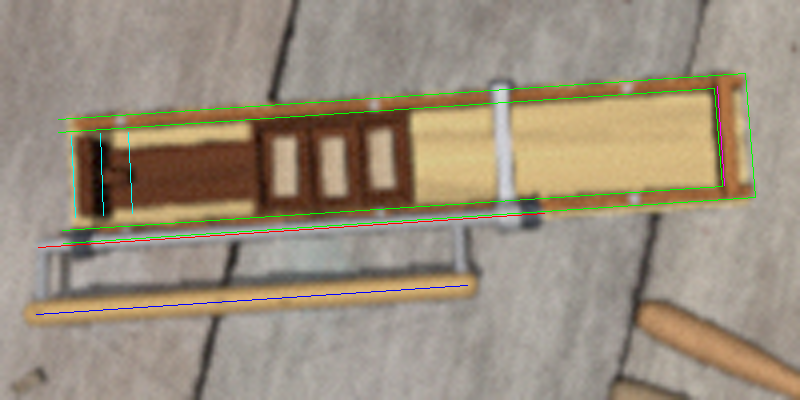

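View pics/scenefit.png

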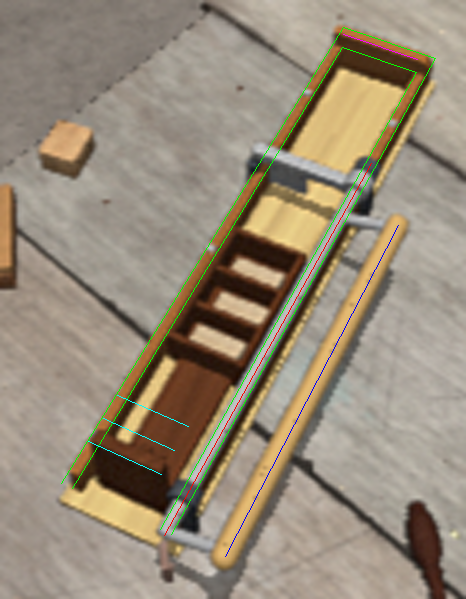

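```bash
cat >> h.py <<'E'
from scipy.spatial.transform import Rotation as R
def shift(cpt,st=None):
    """cm shift in tool axes from measured pose to TCP at chute point (mm), and yaw deg to put tool y on chute y"""
    st=st or r.get_state(); pose=np.load("pose.npy"); M=R.from_quat(st["eef_rot"]).as_matrix()
    d=w(pose,cpt)[0]-st["tool_pos"]
    c=np.array([-np.sin(pose[2]),np.cos(pose[2]),0]); ct=M.T@c
    return (M.T@d*100).round(2), round(float(np.degrees(np.arctan2(-ct[0],ct[1]))),2), w(pose,cpt)[0].round(3)
def inchute():
    st=r.get_state(); p=np.load("pose.npy"); d=(st["tool_pos"]-[p[0],p[1],0])*1000
    c,s=np.cos(p[2]),np.sin(p[2]); F=st["contact_force"]
    print("clock",round(st["clock"],2),"chute tcp mm",np.round([c*d[0]+s*d[1],-s*d[0]+c*d[1],d[2]],1),"F chute",np.round([c*F[0]+s*F[1],-s*F[0]+c*F[1],F[2]],1),"open",round(float(st["opening"]),3))
E
python3 - <<'E'
from h import *
inchute()
for c in [(50,0,250),(-278,-40,150)]: print(c,shift(c))
E
```

```text
clock 0.9 chute tcp mm [ 529.8 -271.6  252.7] F chute [0.3 0.  0.4] open 1.001
(50, 0, 250) (array([ 42.96, -34.56,   0.27]), -68.33, array([ 0.506, -0.083,  0.25 ]))
(-278, -40, 150) (array([ 51.35, -66.52,  10.27]), -68.33, array([0.454, 0.243, 0.15 ]))
```

```bash
python3 -m inch '[[0.27,[22,-17,0],-34],[0.27,[22,-17,0],-34],[0.27,[22,-17,0],-34],[0.27,[22,-17,0],-34],[0.27,[22,-17,0],-34],[0.27,[22,-17,0],-34],[0.27,[43,-34.5,0],-68.3],[0.27,[43,-34.5,0],-68.3],[0.27,[43,-34.5,0],-68.3],[0.27,[43,-34.5,0],-68.3],[0.27,[43,-34.5,0],-68.3],[0.27,[43,-34.5,0],-68.3],[0.27,[43,-34.5,0],-68.3],[0.27,[43,-34.5,0],-68.3]]' 20; python3 - <<'E'
from h import *
inchute(); print(shift((-278,-40,150)))
E
```

```text
clock: 2.3
tool_pos: [0.5061, -0.0838, 0.2526]
eef_rot: [0.694, 0.72, -0.001, 0.0]
contact_force: [0.6, -0.7, -0.1]
opening: 0.732
clock 2.3 chute tcp mm [ 50.7   0.4 252.6] F chute [ 0.7  0.6 -0.1] open 0.732
(array([32.88, -4.04, 10.24]), -0.01, array([0.454, 0.243, 0.15 ]))
```

```bash
python3 -m inch '[[0.27,[16,-2,2],0],[0.27,[16,-2,2],0],[0.27,[16,-2,2],0],[0.27,[16,-2,2],0],[0.27,[32.9,-4,10.2],0],[0.27,[32.9,-4,10.2],0],[0.27,[32.9,-4,10.2],0],[0.27,[32.9,-4,10.2],0],[0.27,[32.9,-4,10.2],0],[0.27,[32.9,-4,10.2],0],[0.27,[32.9,-4,10.2],0],[0.27,[32.9,-4,10.2],0]]'; python3 - <<'E'
from h import *
inchute(); print(shift((-278,-40,52)))
for n in("top","scene"):
    im=viewer.snapshot(n); a=im[170:290,170:370] if n=="top" else im[150:370,200:400]
    cv2.imwrite(f"pics/{n}1.png",cv2.resize(a[:,:,::-1],None,fx=4 if n=="top" else 2.7,fy=4 if n=="top" else 2.7,interpolation=cv2.INTER_CUBIC))
E
```

```text
clock: 3.5
tool_pos: [0.4559, 0.2414, 0.1512]
eef_rot: [0.696, 0.718, -0.0, 0.001]
contact_force: [0.4, -0.5, 0.1]
opening: 0.733
clock 3.5 chute tcp mm [-276.   -38.1  151.2] F chute [0.5 0.3 0.1] open 0.733
(array([ 0.21, -0.2 ,  9.92]), -0.27, array([0.454, 0.243, 0.052]))
```

View pics/top1.png

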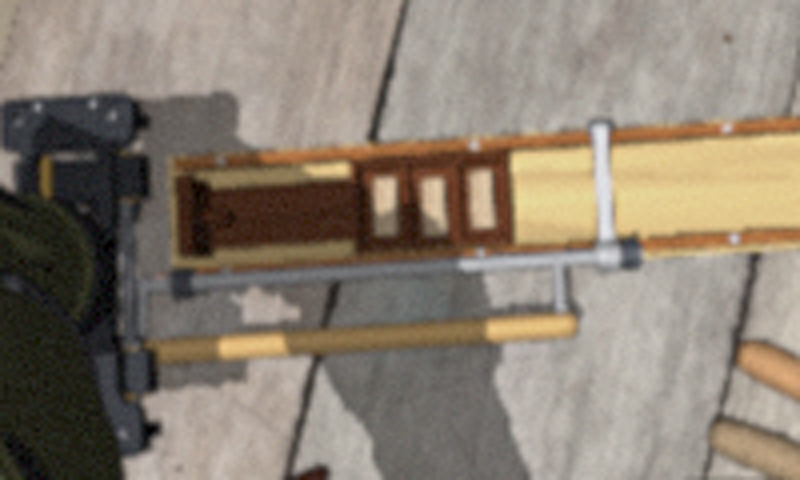

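View pics/scene1.png

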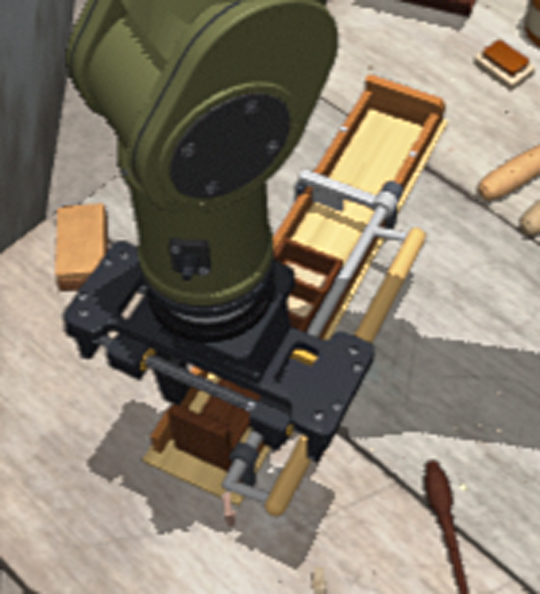

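```bash
python3 -m inch '[[0.27,[0.1,-0.2,2],-0.2],[0.27,[0.2,-0.2,4],-0.2],[0.27,[0.2,-0.2,6],-0.2],[0.27,[0.2,-0.2,6],-0.2],[0.27,[0.2,-0.2,6],-0.2]]'; python3 - <<'E'
from h import *
inchute(); print(shift((-278,-40,52)))
for n in("top","scene"):
    im=viewer.snapshot(n); a=im[170:290,170:370] if n=="top" else im[200:370,220:400]
    cv2.imwrite(f"pics/{n}2.png",cv2.resize(a[:,:,::-1],None,fx=4 if n=="top" else 3.3,fy=4 if n=="top" else 3.3,interpolation=cv2.INTER_CUBIC))
E
```

```text
clock: 4.1
tool_pos: [0.453, 0.2454, 0.091]
eef_rot: [0.694, 0.72, -0.0, 0.0]
contact_force: [0.3, -0.5, 0.3]
opening: 0.731
clock 4.1 chute tcp mm [-280.2  -40.9   91. ] F chute [0.5 0.2 0.3] open 0.731
(array([-0.22,  0.09,  3.9 ]), 0.13, array([0.454, 0.243, 0.052]))
```

View pics/top2.png

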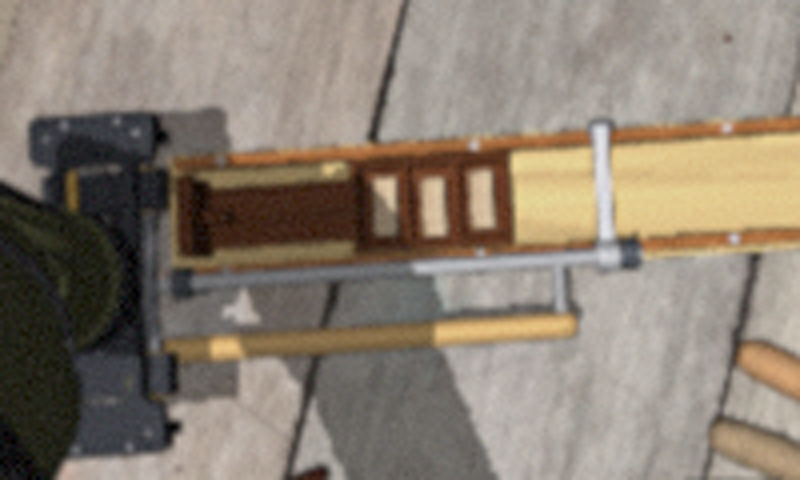

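View pics/scene2.png

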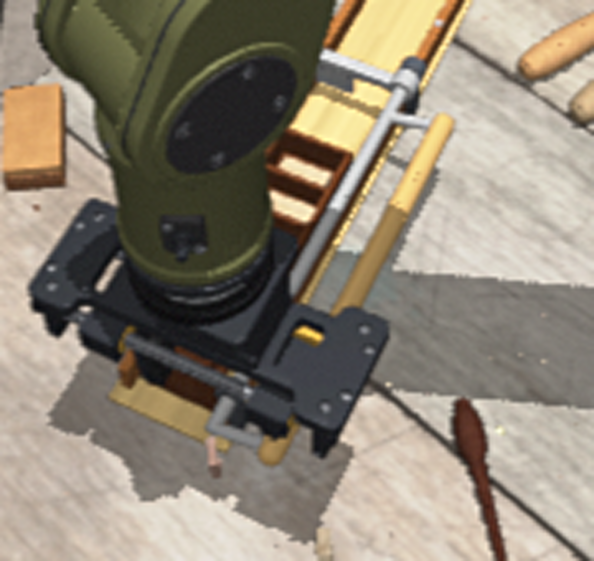

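```bash
python3 -m inch '[[0.27,[-0.2,0.1,0.5],0.1],[0.27,[-0.2,0.1,1],0.1],[0.27,[-0.2,0.1,1.3],0.1],[0.27,[-0.2,0.1,1.6],0.1],[0.27,[-0.2,0.1,1.9],0.1],[0.27,[-0.2,0.1,2.1],0.1],[0.27,[-0.2,0.1,2.3],0.1],[0.27,[-0.2,0.1,2.5],0.1],[0.27,[-0.2,0.1,2.5],0.1]]'; python3 - <<'E'
from h import *
inchute(); print(shift((-278,-40,52)))
for n in("top",):
    im=viewer.snapshot(n); a=im[170:290,170:370] if n=="top" else im[200:370,220:400]
    cv2.imwrite(f"pics/{n}3.png",cv2.resize(a[:,:,::-1],None,fx=4 if n=="top" else 3.3,fy=4 if n=="top" else 3.3,interpolation=cv2.INTER_CUBIC))
E
```

```text
clock: 5.1
tool_pos: [0.4539, 0.2438, 0.0655]
eef_rot: [0.694, 0.72, -0.0, 0.0]
contact_force: [-2.5, 0.4, 3.1]
opening: 0.729
clock 5.1 chute tcp mm [-278.6  -40.1   65.5] F chute [-0.5 -2.5  3.1] open 0.729
(array([-0.06,  0.01,  1.35]), 0.06, array([0.454, 0.243, 0.052]))
```

View pics/top3.png

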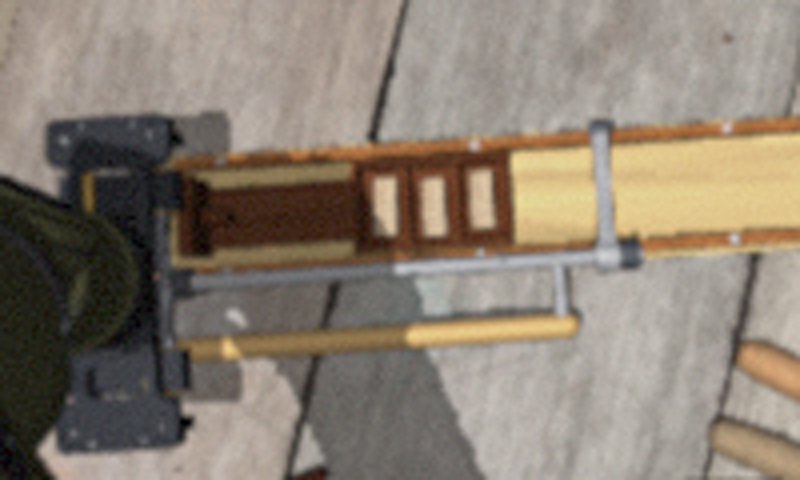

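```bash
python3 - <<'E'
from h import *
inchute()
im=viewer.snapshot("scene"); a=im[250:370,240:380]
pose=np.load("pose.npy")
k=5
b=cv2.resize(a[:,:,::-1],None,fx=k,fy=k,interpolation=cv2.INTER_CUBIC)
for y in(-72,-89.5,-8,9.5):
  for x in (-269.6,-287.6):
    q=((proj("scene",w(pose,[(x,y,51.5),(x,y,90)]))+.5-[240,250])*k).astype(int)
    cv2.line(b,tuple(map(int,q[0])),tuple(map(int,q[1])),(0,255,0),1)
cv2.imwrite("pics/scene3.png",b)
E
```

```text
clock 5.15 chute tcp mm [-278.5  -40.1   65.6] F chute [ 0.8 -2.7  3.8] open 0.728
```

View pics/scene3.png

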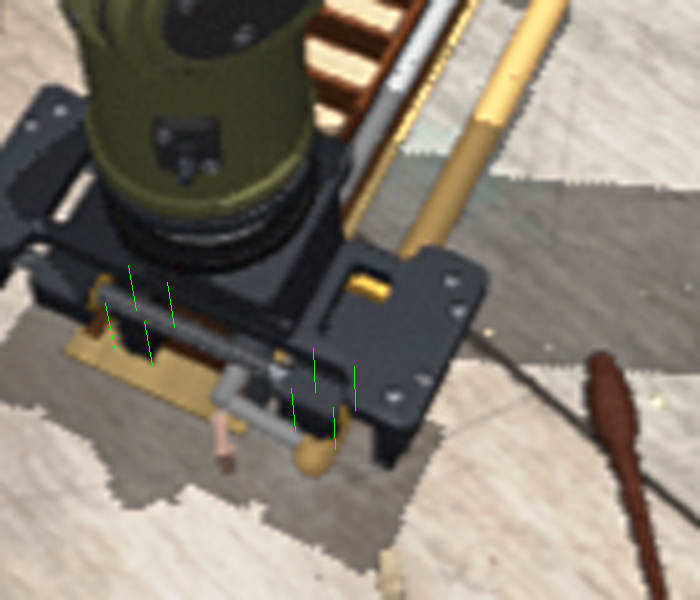

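```bash
python3 -m inch '[[0.27,[0,0,0.3],0],[0.27,[0,0,0.6],0],[0.27,[0,0,0.9],0],[0.27,[0,0,1.1],0],[0.27,[0,0,1.3],0],[0.27,[0,0,1.35],0],[0.27,[0,0,1.35],0]]'; python3 - <<'E'
from h import *
inchute(); print(shift((-278,-40,52)))
for n in("top","scene"):
    im=viewer.snapshot(n); a=im[170:290,170:370] if n=="top" else im[200:370,220:400]
    cv2.imwrite(f"pics/{n}4.png",cv2.resize(a[:,:,::-1],None,fx=4 if n=="top" else 3.3,fy=4 if n=="top" else 3.3,interpolation=cv2.INTER_CUBIC))
E
```

```text
clock: 5.9
tool_pos: [0.4562, 0.2439, 0.0525]
eef_rot: [0.694, 0.72, 0.002, 0.001]
contact_force: [3.0, -0.8, 6.3]
opening: 0.73
clock 5.9 chute tcp mm [-278.6  -37.7   52.5] F chute [0.9 2.9 6.3] open 0.73
(array([-0.06, -0.23,  0.05]), -0.01, array([0.454, 0.243, 0.052]))
```

View pics/top4.png

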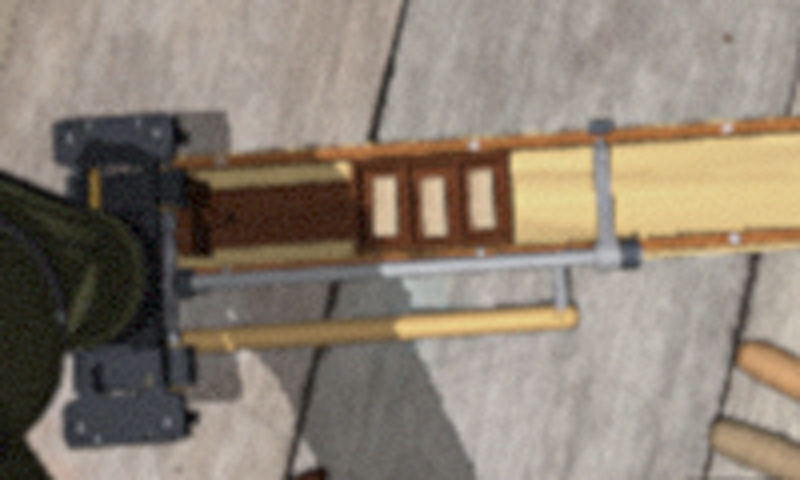

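View pics/scene4.png

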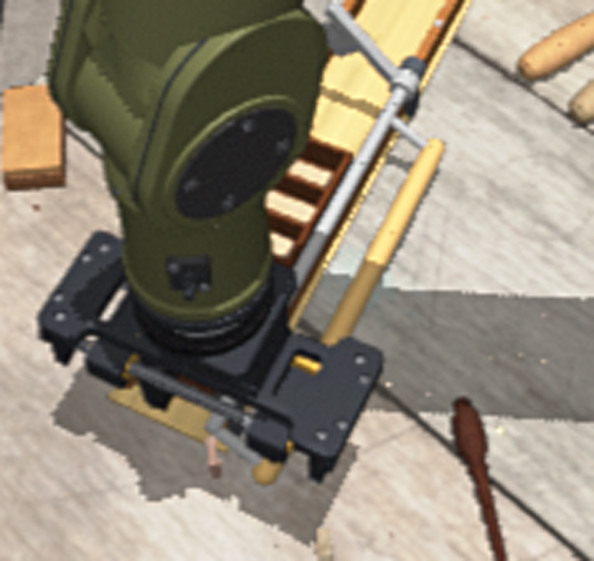

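```bash
python3 -m inch '[[0.27,[-0.3,0,0],0],[0.27,[-0.6,0,0],0],[0.27,[-0.9,0,0],0],[0.27,[-1.2,0,0],0],[0.27,[-1.6,0,0],0],[0.27,[-2,0,0],0],[0.27,[-2.5,0,0],0],[0.27,[-3.1,0,0],0],[0.27,[-3.7,0,0],0],[0.27,[-4.3,0,0],0],[0.27,[-4.9,0,0],0],[0.27,[-5.5,0,0],0],[0.27,[-6.1,0,0],0],[0.27,[-6.7,0,0],0],[0.27,[-7.2,0,0],0],[0.27,[-7.6,0,0],0],[0.27,[-7.9,0,0],0],[0.27,[-8,0,0],0],[0.27,[-8,0,0],0]]'; python3 - <<'E'
from h import *
inchute(); print(shift((-75,-40,52)))
for n in("top","scene"):
    im=viewer.snapshot(n); a=im[170:290,190:390] if n=="top" else im[170:350,220:400]
    cv2.imwrite(f"pics/{n}5.png",cv2.resize(a[:,:,::-1],None,fx=4 if n=="top" else 3.3,fy=4 if n=="top" else 3.3,interpolation=cv2.INTER_CUBIC))
E
```

```text
clock: 7.9
tool_pos: [0.4581, 0.1678, 0.0526]
eef_rot: [0.693, 0.721, 0.004, -0.001]
contact_force: [-0.5, 5.6, 6.0]
opening: 0.729
clock 7.9 chute tcp mm [-202.4  -38.6   52.6] F chute [-5.6 -0.3  6. ] open 0.729
(array([-12.74,  -0.19,  -0.03]), 0.22, array([0.461, 0.04 , 0.052]))
```

View pics/top5.png

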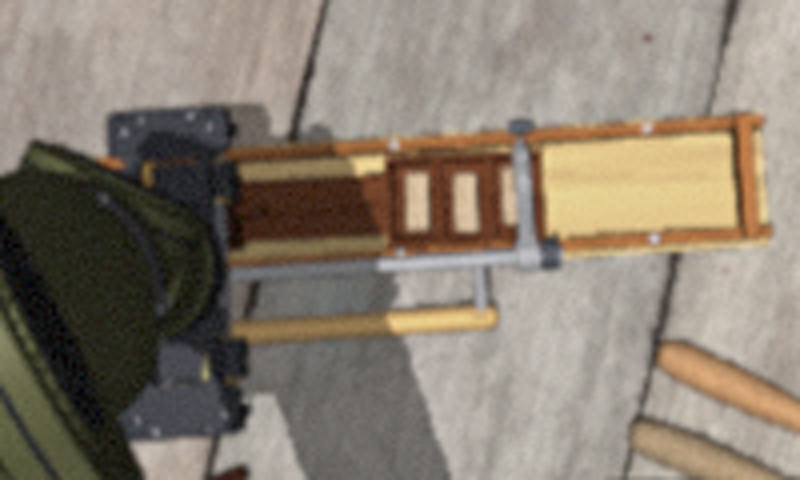

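View pics/scene5.png

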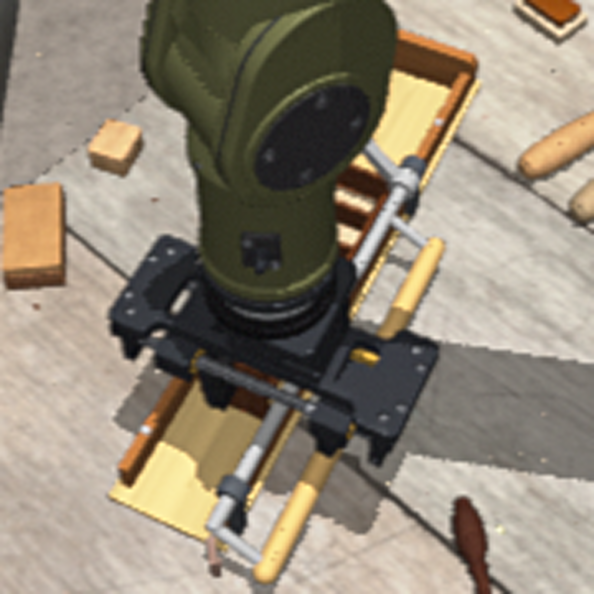

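```bash
python3 -m inch '[[0.27,[-0.3,0,0],0],[0.27,[-0.7,0,0],0],[0.27,[-1.2,0,0],0],[0.27,[-1.8,0,0],0],[0.27,[-2.4,0,0],0],[0.27,[-3,0,0],0],[0.27,[-3.6,0,0],0],[0.27,[-4.2,0,0],0],[0.27,[-4.8,0,0],0],[0.27,[-5.4,0,0],0],[0.27,[-6,0,0],0],[0.27,[-6.6,0,0],0],[0.27,[-7.2,0,0],0],[0.27,[-7.8,0,0],0],[0.27,[-8.4,0,0],0],[0.27,[-9,0,0],0],[0.27,[-9.5,0,0],0],[0.27,[-9.9,0,0],0],[0.27,[-10.2,0,0],0],[0.27,[-10.2,0,0],0]]'; python3 - <<'E'
from h import *
inchute(); print(shift((-75,-40,52)))
for n in("top",):
    im=viewer.snapshot(n); a=im[170:290,190:390] if n=="top" else im[170:350,220:400]
    cv2.imwrite(f"pics/{n}6.png",cv2.resize(a[:,:,::-1],None,fx=4 if n=="top" else 3.3,fy=4 if n=="top" else 3.3,interpolation=cv2.INTER_CUBIC))
E
```

```text
clock: 10.0
tool_pos: [0.4621, 0.0655, 0.0525]
eef_rot: [0.693, 0.721, 0.004, -0.001]
contact_force: [0.5, 5.7, 7.9]
opening: 0.732
clock 10.0 chute tcp mm [-100.   -38.2   52.5] F chute [-5.6  0.7  7.9] open 0.732
(array([-2.5 , -0.19,  0.03]), 0.24, array([0.461, 0.04 , 0.052]))
```

View pics/top6.png

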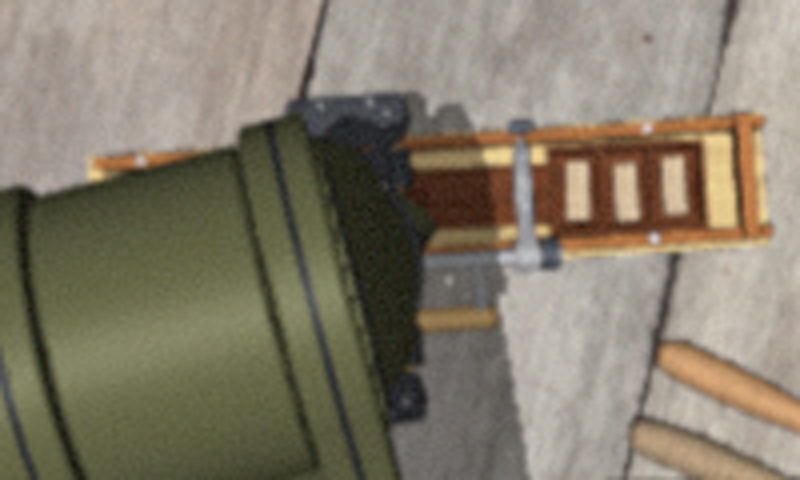

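```bash
python3 -m inch '[[0.27,[-0.3,0,0],0],[0.27,[-0.6,0,0],0],[0.27,[-0.9,0,0],0],[0.27,[-1.2,0,0],0],[0.27,[-1.5,0,0],0],[0.27,[-1.7,0,0],0],[0.27,[-1.9,0,0],0],[0.27,[-2.0,0,0],0],[0.27,[-2.0,0,0],0]]'; python3 -c "
from h import *
inchute()"; python3 -m inch '[[0.27,[-0.1,0,0],0],[0.27,[-0.2,0,0],0],[0.27,[-0.3,0,0],0],[0.27,[-0.3,0,0],0]]'; python3 - <<'E'
from h import *
inchute()
for n in("top",):
    im=viewer.snapshot(n); a=im[170:290,190:390] if n=="top" else im[170:350,220:400]
    cv2.imwrite(f"pics/{n}7.png",cv2.resize(a[:,:,::-1],None,fx=4 if n=="top" else 3.3,fy=4 if n=="top" else 3.3,interpolation=cv2.INTER_CUBIC))
E
```

```text
clock: 10.95
tool_pos: [0.4628, 0.046, 0.0525]
eef_rot: [0.693, 0.721, 0.004, -0.001]
contact_force: [-0.2, 7.4, 7.8]
opening: 0.732
clock 10.95 chute tcp mm [-80.6 -38.2  52.5] F chute [-7.4  0.   7.8] open 0.732
clock: 11.35
tool_pos: [0.4628, 0.0455, 0.0525]
eef_rot: [0.691, 0.723, 0.005, -0.002]
contact_force: [-1.1, 11.8, 8.1]
opening: 0.734
clock 11.35 chute tcp mm [-80.  -38.2  52.5] F chute [-11.8  -0.7   8.1] open 0.734
```

View pics/top7.png

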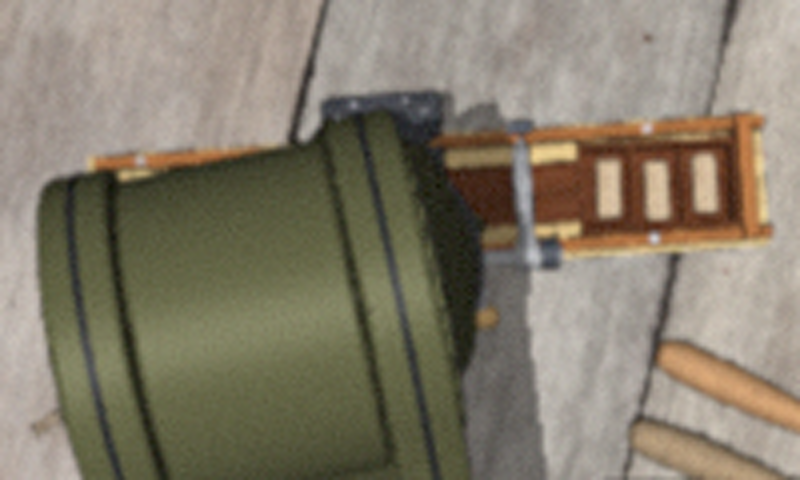

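```bash
python3 -m inch '[[0.27,[-0.2,0,0],0],[0.27,[-0.4,0,0],0],[0.27,[-0.4,0,0],0],[0.27,[-0.4,0,0],0]]'; python3 - <<'E'
from h import *
inchute()
im=viewer.snapshot("scene"); a=im[160:340,230:410]
cv2.imwrite("pics/scene8.png",cv2.resize(a[:,:,::-1],None,fx=3.3,fy=3.3,interpolation=cv2.INTER_CUBIC))
E
```

```text
clock: 11.8
tool_pos: [0.4629, 0.0451, 0.0525]
eef_rot: [0.689, 0.724, 0.008, -0.004]
contact_force: [-2.7, 18.5, 7.8]
opening: 0.725
clock 11.8 chute tcp mm [-79.7 -38.2  52.5] F chute [-18.6  -2.    7.8] open 0.725
```

View pics/scene8.png

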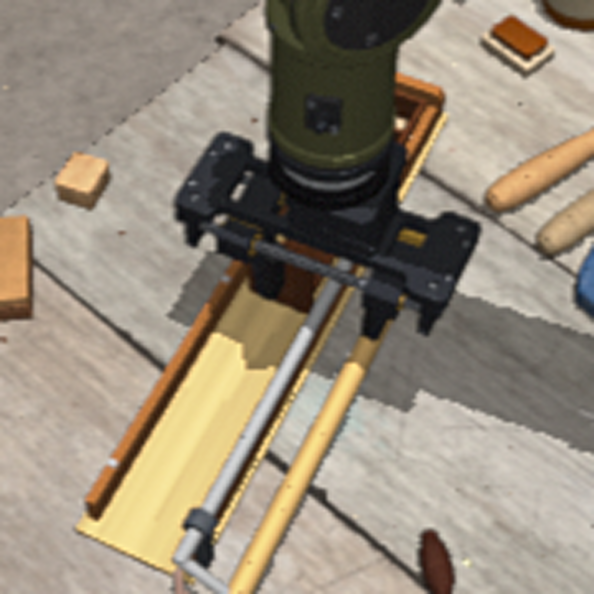

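```bash
python3 -m inch '[[0.27,[0.3,0,0],0],[0.27,[0.6,0,0],0],[0.27,[0.9,0,0],0],[0.27,[1.3,0,0],0],[0.27,[1.7,0,0],0],[0.27,[2.1,0,0],0],[0.27,[2.5,0,0],0],[0.27,[2.5,0,0],0],[0.27,[2.5,0,0],0]]'; python3 - <<'E'
from h import *
inchute()
im=viewer.snapshot("top"); a=im[170:290,190:390]
cv2.imwrite("pics/top9.png",cv2.resize(a[:,:,::-1],None,fx=4,fy=4,interpolation=cv2.INTER_CUBIC))
im=viewer.snapshot("scene"); a=im[160:340,230:410]
cv2.imwrite("pics/scene9.png",cv2.resize(a[:,:,::-1],None,fx=3.3,fy=3.3,interpolation=cv2.INTER_CUBIC))
E
```

```text
clock: 12.75
tool_pos: [0.4607, 0.0584, 0.0522]
eef_rot: [0.694, 0.72, -0.001, 0.001]
contact_force: [0.3, -2.1, 6.0]
opening: 0.731
clock 12.75 chute tcp mm [-93.  -39.9  52.2] F chute [2.1 0.2 6. ] open 0.731
```

View pics/top9.png

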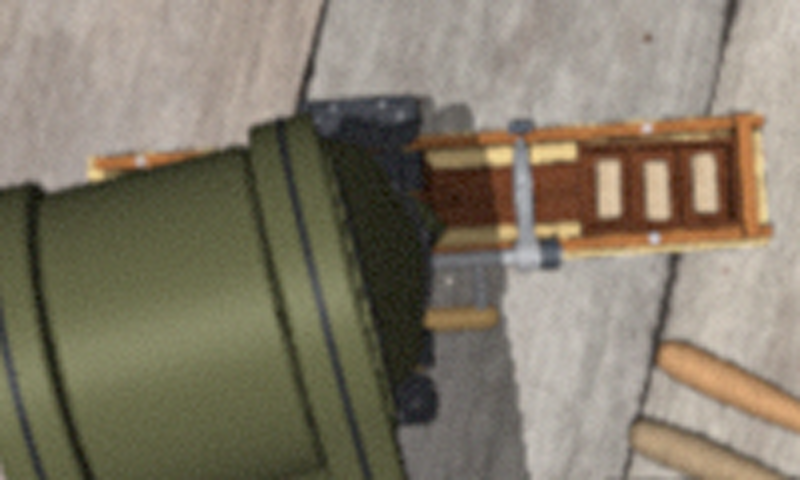

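View pics/scene9.png

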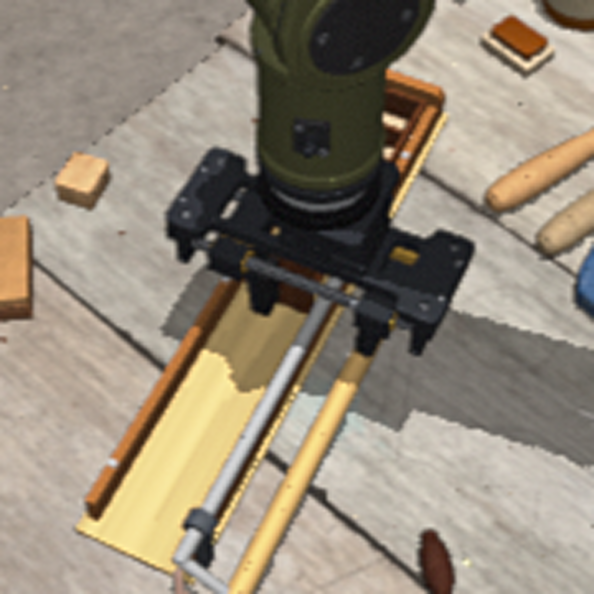

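Tray is still home with its blanks in place (box front at ~(738,190) against the stop) and the finger is clear of the plate. Now I lift.

```bash
python3 -m inch '[[0.27,[0,0,-0.3],0],[0.27,[0,0,-0.6],0],[0.27,[0,0,-1],0],[0.27,[0,0,-1.4],0],[0.27,[0,0,-1.8],0],[0.27,[0,0,-2.2],0],[0.27,[0,0,-2.6],0],[0.27,[0,0,-3],0],[0.27,[0,0,-3.4],0],[0.27,[0,0,-4],0],[0.27,[0,0,-5],0],[0.27,[0,0,-7],0],[0.27,[0,0,-10],0],[0.27,[0,0,-13],0],[0.27,[3,0,-15],0],[0.27,[7,0,-15],0],[0.27,[11,0,-15],0],[0.27,[15,0,-15],0],[0.27,[15,0,-15],0],[0.27,[15,0,-15],0]]'; python3 - <<'E'
from h import *
inchute()
im=viewer.snapshot("top"); cv2.imwrite("pics/top10.png",im[:,:,::-1]);a=im[170:290,190:390]
cv2.imwrite("pics/top10c.png",cv2.resize(a[:,:,::-1],None,fx=4,fy=4,interpolation=cv2.INTER_CUBIC))
im=viewer.snapshot("scene"); cv2.imwrite("pics/scene10.png",im[:,:,::-1]);
E
```

```text
clock: 14.85
tool_pos: [0.4541, 0.2107, 0.2021]
eef_rot: [0.693, 0.721, -0.0, -0.0]
contact_force: [0.3, 0.8, 0.0]
opening: 0.728
clock 14.85 chute tcp mm [-245.5  -41.1  202.1] F chute [-0.7  0.4  0. ] open 0.728
```

View pics/top10c.png

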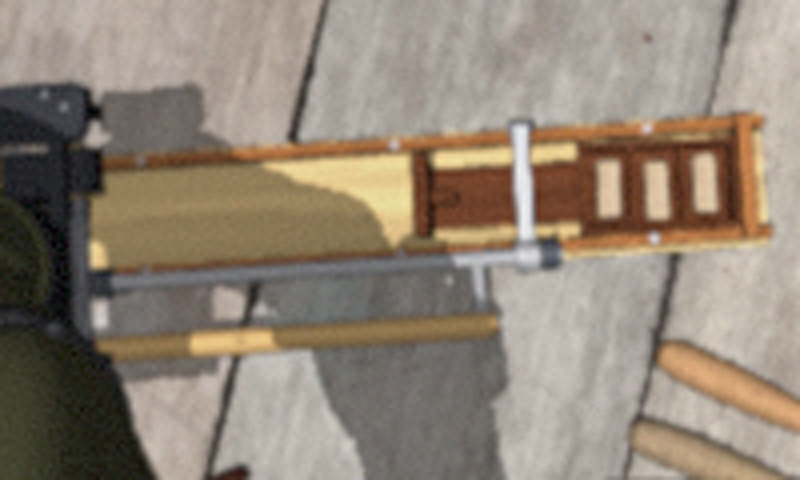

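View pics/scene10.png

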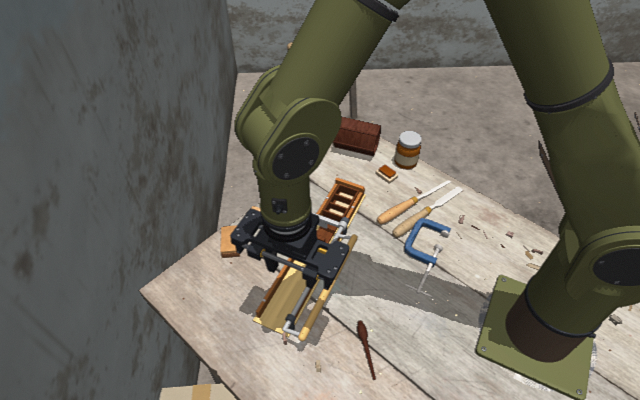

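```bash
python3 - <<'E'
from h import *
pose=np.load("pose.npy")
for P in [(-68,25,68),(-68,-25,68),(135,-20,36),(135,20,36),(-28,-81.7,62.4)]:
    print(P,((proj("top",w(pose,P))[0]+.5-[190,170])*4).round())
for n in ("sanding_block","offcut_3","rosin_block","glue_jar","hex_soundbox"):
    o=viewer.outline_of("top",n); print(n,[(round(d["p"],2),d["bbox"]) for d in o[:1]])
inchute()
E
```

```text
(-68, 25, 68) [410. 155.]
(-68, -25, 68) [415. 236.]
(135, -20, 36) [742. 209.]
(135, 20, 36) [737. 145.]
(-28, -81.7, 62.4) [487. 326.]
sanding_block [(0.81, [249.9, 131.1, 33.0, 33.6])]
offcut_3 [(0.63, [299.8, 139.4, 7.7, 16.5])]
rosin_block [(0.57, [211.2, 200.8, 172.6, 63.6])]
glue_jar [(0.57, [436.8, 235.4, 34.8, 26.9])]
hex_soundbox [(0.77, [424.2, 158.5, 47.6, 59.4])]
clock 15.2 chute tcp mm [-243.5  -40.   202.2] F chute [ 0.5 -0.7  0.3] open 0.73
```

View pics/top10.png

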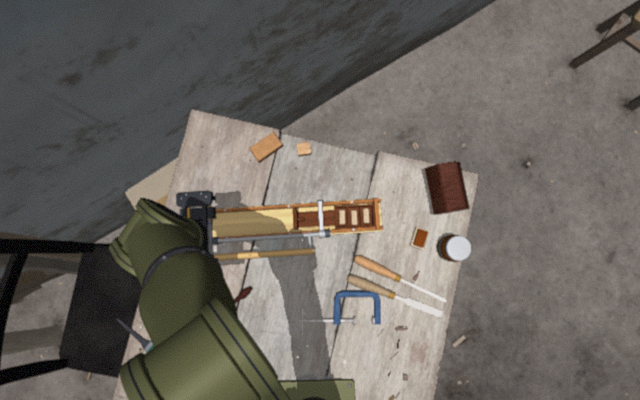

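All the bystanders are where they started: offcut (304,149), sanding block (266,147), rosin (419,238), jar (455,248), sound box (447,188).

```bash
python3 -c "
from plant import r
print(r.finish_job())"
```

```text
the job is handed in; nothing more can be done
None
```

The job is done and handed in at about 15.2 s of the 48 s. The tray is home against the end stop and the gate is shut behind its box.

One finger held the bar down with the gate up. The other finger pushed the tray by its push plate along the chute. I then backed that finger off the plate and raised the gripper so the gate closed slowly.

**Tray home:** at the stop, the push force rose from 7 to 18.5 N with under 1 mm of movement. In the last top picture, the push plate edge and the box front are within about 1 mm of where they should be.

**Gate, blanks and arm:** the bar was back at its shut position, with the gate over the tongue. All three blanks were in their pockets. The arm was clear, with contact force about 0 N.

**Bystanders:** in the last top picture all five are where they started. The network disagreed on two. It gave the rosin block a box that was really the chute, and it outlined the offcut too narrowly. I checked both by eye in the picture and neither had moved.

**Not measured:** the gate's clearance over the tray as it passed under. I judged it from the held bar height, about 0.8 rad against the 0.5 rad needed, and from the pictures.

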